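# Stop the clamp sorter's belt and close its first drop port

## Task

Shut down the clamp sorter: first set the paddle switch on the small console to its upright centre 'off' position, then slide the sorter's shutter plate on by one stop, so that it clicks in over the first (middle) drop port and leaves the second port open. Leave the other things on the counter where they lie.

Things in the scene. Friction and masses are not known exactly. Their poses are not given: they have to be found in the camera images.
- sorter: White clamp sorter fixed to the counter, 130 mm (its x) by 250 mm (its y); aluminium deck 70 mm above the counter; origin on the counter under the deck's centre. Behind the deck (+x, 66 to 136 mm) a short black feed belt, up to 86 mm high. Two steel rails (x = +-36 to 50 mm, tops 83 mm high) run along y and guide the shutter; dimples mark stops at y = -60, 0, +60 mm. Yaw varies.
- port (a point): Centre of the first (middle) drop port, in the deck's top face 70 mm above the counter, at the sorter's x = 0, y = 0; a rectangular opening 56 mm in the sorter's x by 40 mm in its y. The second port, of the same size, lies 60 mm further along the sorter's +y. Axes parallel to the sorter's.
- fin (a point): Centre of the black grip fin standing on the shutter, 100 mm above the counter. Fin: 60 mm along the sorter's x, 14 mm thick along its y, from 75 to 120 mm above the counter, centred on the stainless shutter plate (80 mm in x, 56 mm in y, 4 mm thick, top at 75 mm). Axes parallel to the sorter's.
- shutter (a joint): Travel of the shutter along the sorter's +y, m. Spring-indexed stops at 0 (parked clear of both ports, where it starts), 0.06 (over the first port), 0.12 (over the second). About 6 N along the slide moves it out of a stop; left between about 0.035 and 0.085 it is pulled to 0.06 and settles within 2 mm of it; beyond 0.095 it goes on to 0.12.
- console: Small white switch console fixed to the counter, 120 mm square and 70 mm high, origin on the counter under its centre; its x axis lies along the paddle's swing. Yaw varies.
- paddle_tip (a point): Top end of the black switch paddle on the console, 90 mm from its pivot, which lies over the console's centre 74 mm above the counter. The paddle is 12 mm thick in the direction of swing (console's x), 32 mm wide across it; the flat part covers the last 62 mm below the tip, with a thin steel stem below.
- paddle (a joint): Angle of the paddle, rad, spring-indexed: 0 = forward, leaning 0.45 rad towards the console's +x (where it starts); 0.45 = off, upright; 0.90 = reverse, leaning 0.45 rad to -x. 2 to 3 N at the tip moves it out of a position; left anywhere from 0.27 to 0.63 it swings to the upright by itself.
- clip_board: Bystander: plywood spring clip board 140 x 230 mm lying flat with four purple tubing clamps in its clip, 32 mm high; origin under its centre.
- forceps: Bystander: stainless mosquito forceps about 130 mm long, 9 mm high, lying flat; origin under its middle.
- tray_divider: Bystander: grey polycarbonate tray divider, 104 x 160 mm, 40 mm high, standing on the counter; origin under its centre.
- cap_remover: Bystander: chunky orange plastic cap remover, 115 mm long, 44 mm wide, 24 mm high, lying flat; origin under its middle.

How it is judged (in metres and radians):
On the way, in this order (a step that is already met when the one before it is completed fails the run):
1. the paddle stands upright at off while the shutter is still parked (value of joint paddle between 0.33 and 0.57 rad and value of joint shutter below 0.02 m), for 0.2 s.
2. the shutter is at the stop over the first port (value of joint shutter between 0.054 and 0.066 m), for 0.2 s.
At the end, for the whole second after the job is handed in: The paddle rests upright at off (joint 0.45 within 0.12 rad) and the shutter rests at its middle stop over the first port (joint 0.060 within 0.006 m), both still; the bystanders lie within 25 mm of where they were (all of step 2 and value of joint paddle between 0.33 and 0.57 rad and velocity of joint shutter between -0.01 and 0.01 m/s and velocity of joint paddle between -0.1 and 0.1 rad/s); the robot touches nothing.
It fails at once if a bystander is moved by more than 25 mm (distance of any of clip_board, forceps, tray_divider, cap_remover from where it was at the start of the episode above 0.025 m).
It also fails if it takes over 42 s, if anything falls off the work surface, if the arm or the gripper's body presses on something with over 40 N, if the wrist force passes 120 N, or if a joint passes its speed limit or range.

## Robot

A 6-joint arm with a two-finger parallel gripper is mounted at the origin on the work surface. World frame = base frame: x ahead of the robot, y to its left, z up, the work surface at z = 0. Lengths are in mm, angles in rad, forces in N, time in s.
With the tool pointing down it reaches from about 350 to 950 mm from the base axis. Payload 17.4 kg.
Tool frame: the origin (TCP) lies midway between the tips of the shut fingers; the grasp point (between the pads) lies 19 mm behind it; y points along the fingers, x is the direction in which the jaws open and shut, and the axes are right-handed (so a half turn about y gives the same grasp; the last joint's range is limited). The gripper opens to 93 mm and grips with 3 to 60 N. Pads are 15 mm wide; open, the fingers measure 128 mm over their backs; the gripper's body (75 mm by 188 mm) begins 65 mm behind the grasp point.
Start: joints at [-1.206, 0.116, 1.442, -0, 1.584, -0.038], TCP at [264.589, -620.987, 218.646] pointing down, gripper open.
Joint ranges: [-2.83, 2.83], [-0.83, 2.19], [0.07, 2.5], [-1.14, 4.28], [0.01, 3], [-2.97, 2.97]. Speed limits (rad/s): [1.89, 1.89, 2.22, 3.14, 3.14, 3.14].

## Interface

Orientations are given as a unit quaternion [x, y, z, w].
In Python, from cell import readout, cams, hand_in, nets gives the robot as it stands. The module is installed in compiled form; this text tells all that it offers.
- The arm moves only by the shell command python3 -m jog 'ROWS' [FORCE]. ROWS is JSON, a list of rows, each a list of 7 numbers: the opening, from -1 (shut) to 1 (fully open), then the shift along the world's x, y, z in mm, then the turn, a rotation vector about the world's x, y, z in rad. A call has 1 to 20 rows; each row is the pose to reach, as a shift and turn from the pose measured when the call began; what a row does not reach only later rows make up. A row lasts 1/12 s, in which the tool goes at most 41.7 mm and 7.16 degrees, less where a joint would pass 70% of its speed; a pose out of reach is approached as far as the arm can. A call with a gripper value outside its range is refused whole. The fingers move at their own pace and stop on an object; FORCE is the grip in N (left out, the last holds). Time passes only in rows, so rows that repeat a pose let the fingers close. It gives the time, the measured TCP pose, the force and the opening at its end, in the units of the state.
- readout.sense(): the state, without advancing time (a new reading comes with each control period).
- cams.read_camera(name): name is "scene" or "top" or "wrist"; returns (picture, depth): 384x512x3 uint8, blue, green, red; 384x512 float32, mm along the optical axis (not along the pixel's ray), 0 where there is no reading.
- cams.get_calibration(name): a dict with "fx", "fy", "cx", "cy" (pixels), "eye" and "rotation" of the camera in the world; the wrist camera has in their place "hand_eye" (4x4, takes a point from camera to tool coordinates, whose origin is the TCP and whose axes are the tool frame's). Camera axes: x right, y down, z forward; pixel columns grow to the right and rows downward; lengths in mm; the calibration is good to about 2 mm. A picture is of the moment at which its call begins: read the wrist's pose just before it. get_calibration takes no time and is no camera call.
- hand_in(): hands the job in, once; it reports no verdict.
Trained networks look in the newest picture that a camera, given by its name, has taken for a name from the list of things; names that differ only in an ending like _2 or _b are one class to them, and where a whole thing is asked for, a point or a joint stands for the part that bears it (a point fixed in the world has none). Each returns a list of dicts, best first, with "p" (0 to 1); they miss things now and then, are a little off and sometimes report something else, mostly with a low value. They report only what shows in the picture. A call takes as long as a camera call.
- nets.regions_of(camera, query): "mask" (384x512 bool, what is visible of it) and "rect" ([left, top, right, bottom] in pixels, round what is visible of it).
- nets.spot_point(camera, query): "position" ([column, row] in pixels: a listed point, or the origin of a listed thing).
The state is a dict: "time_s": time; "joints": joint angles; "dq": joint speeds; "effort": joint torques, N m; "position": TCP position; "orientation": TCP orientation; "ft_force": force on the tool from outside, world axes, zero at the start; "torque": the same for the moment, N m; "grip_width": finger opening in mm.
Only numpy, scipy, OpenCV 4.12 (cv2) and the standard library are available. Lean on these libraries where they do the work, as an engineer would, in place of code of your own. Each camera call takes 0.05 s, during which the arm holds its last target. There are 200 camera calls.

## Working session

There is one attempt and no reset: what is moved stays moved. The work goes in short steps, Python scripts to look and compute and a shell command to move; the robot and the scene stay as the last step left them, time stands still between calls to the robot, and variables do not carry over. Pictures are saved under pics/ and viewed, on a budget of 10 in all, crops included, one or two more only if the job needs it, and the job is handed in when it is done.

```bash
mkdir -p pics; cat > h.py <<'E'
import numpy as np, cv2
from cell import readout, cams, nets
from scipy.spatial.transform import Rotation as R
def pose(name):
    c=cams.get_calibration(name)
    if name!="wrist": return c,np.array(c["rotation"]),np.array(c["eye"])
    s=readout.sense(); T=np.array(c["hand_eye"]); Rt=R.from_quat(s["orientation"]).as_matrix()
    return c,Rt@T[:3,:3],Rt@T[:3,3]+np.array(s["position"])
def ray(P,u,v,z):  # intersect pixel ray with height z
    c,Rm,e=P; d=Rm@np.array([(u-c["cx"])/c["fx"],(v-c["cy"])/c["fy"],1]); return e+d*(z-e[2])/d[2]
def cloud(P,dep):
    c,Rm,e=P; v,u=np.indices(dep.shape)
    p=np.stack([(u-c["cx"])/c["fx"]*dep,(v-c["cy"])/c["fy"]*dep,dep],-1)@Rm.T+e
    p[dep<=0]=np.nan; return p
E
python3 - <<'E'
from h import *
s=readout.sense(); print(s)
for n in("scene","top"):
    P=pose(n); im,d=cams.read_camera(n); cv2.imwrite(f"pics/{n}1.png",im); np.savez(f"{n}1.npz",d=d,im=im); print(n,P[2])
    for q,z in(("fin",100),("paddle_tip",155),("port",70),("sorter",0),("console",0)):
        for r in nets.spot_point(n,q)[:2]: print(q,r["p"],r["position"],ray(P,*r["position"],z).round())
E
```

```text
{'time_s': 0.0, 'joints': array([-1.20580482e+00,  1.16473824e-01,  1.44225653e+00,  4.52603945e-05,
        1.58402131e+00, -3.77844128e-02]), 'dq': array([ 0.00081302,  0.00063761,  0.00151471,  0.00113715,  0.00018235,
       -0.00077216]), 'effort': array([ 1.55786489e-03, -7.21258664e+01, -6.22615314e+01,  7.79759511e-02,
        2.35646591e-02, -1.82828339e-04]), 'position': array([ 264.52163937, -620.78283599,  217.91881364]), 'orientation': array([-0.58965797,  0.39020375, -0.38955624,  0.59016137]), 'ft_force': array([-0.60907328,  0.05584679,  0.66262775]), 'torque': array([ 0.0427457 , -0.01599796, -0.04485056]), 'grip_width': 93.17312685986903}
scene [1377.65537946  -60.33200766 1063.26806118]Traceback (most recent call last):
  File "<stdin>", line 6, in <module>
  File "h.py", line 10, in ray
    c,Rm,e=P; d=Rm@np.array([(u-c["cx"])/c["fx"],(v-c["cy"])/c["fy"],1]); return e+d*(z-e[2])/d[2]
                ~~^~~~~~~~~~~~~~~~~~~~~~~~~~~~~~~~~~~~~~~~~~~~~~~~~~~~~~
ValueError: matmul: Input operand 1 has a mismatch in its core dimension 0, with gufunc signature (n?,k),(k,m?)->(n?,m?) (size 3 is different from 4)
```

```bash
sed -i 's/np.array(c\["rotation"\])/R.from_quat(c["rotation"]).as_matrix()/' h.py
python3 - <<'E'
from h import *
for n in("scene","top"):
    P=pose(n); im,d=cams.read_camera(n); cv2.imwrite(f"pics/{n}1.png",im); np.savez(f"{n}1.npz",d=d,im=im); print(n,P[2])
    for q,z in(("fin",100),("paddle_tip",155),("port",70),("sorter",0),("console",0)):
        for r in nets.spot_point(n,q)[:2]: print(q,r["p"],r["position"],ray(P,*r["position"],z).round())
a=[cv2.imread(f"pics/{n}1.png") for n in("scene","top")]
cv2.imwrite("pics/both.png",cv2.resize(np.vstack(a),(450,600)) if 0 else np.vstack(a)[:, :][::1] if 0 else cv2.resize(np.hstack(a),(800,300)))
E
```

```text
scene [1377.65537946  -60.33200766 1063.26806118]
fin 0.59 [167.7, 184.5] [ 577. -251.  100.]
paddle_tip 0.49 [272.3, 158.8] [545. 123. 155.]
port 0.66 [186.9, 185.0] [ 562. -188.   70.]
port 0.42 [116.9, 184.6] [ 532. -440.   70.]
sorter 0.79 [189.4, 195.6] [ 558. -188.    0.]
sorter 0.38 [127.7, 224.7] [ 664. -407.    0.]
console 0.77 [271.8, 179.7] [514. 135.   0.]
top [5.06880696e+02 1.11780049e+00 1.18100507e+03]
fin 0.72 [349.0, 218.0] [ 576. -246.  100.]
paddle_tip 0.67 [216.8, 221.5] [554. 128. 155.]
paddle_tip 0.2 [109.5, 215.0] [565. 425. 155.]
port 0.48 [349.7, 219.8] [ 572. -255.   70.]
sorter 0.83 [321.9, 227.8] [ 549. -184.    0.]
console 0.71 [221.3, 240.3] [502. 131.   0.]
```

View pics/top1.png

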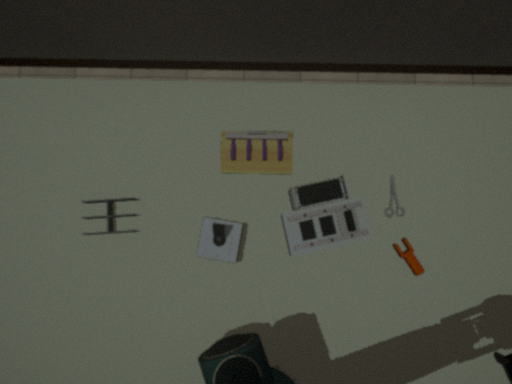

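View pics/scene1.png

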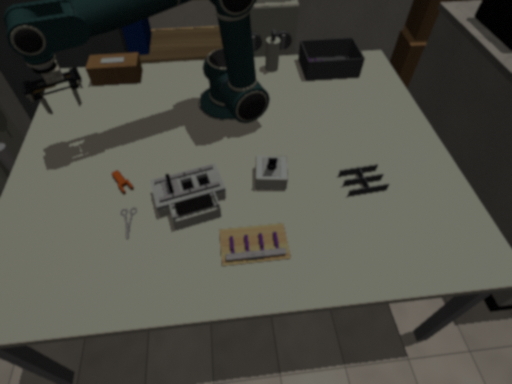

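```bash
python3 - <<'E'
from h import *
n="top";P=pose(n); f=np.load("top1.npz"); p=cloud(P,f["d"])
for q,lo,hi in(("console",62,76),("sorter",62,90)):
    r=nets.regions_of(n,q)[0]; m=cv2.dilate(r["mask"].astype(np.uint8),np.ones((5,5)))>0
    z=p[...,2]; k=m&(z>lo)&(z<hi); x=p[k]; print(q,r["p"],r["rect"],k.sum(),np.nanmedian(x[:,2]))
    b=cv2.minAreaRect(x[:,:2].astype(np.float32)); print(b)
    u=R.from_euler('z',b[2]/180*np.pi).as_matrix()
    k=m&(z>110 if q=="console" else (z>105)); print("high",k.sum(),p[k].round()[:12])
s=readout.sense(); print(R.from_quat(s["orientation"]).as_matrix().round(3))
E
```

```text
console 0.8 [197.1, 215.8, 242.0, 262.0] 1404 70.76319587310968
((504.47637939453125, 130.8773193359375), (120.54649353027344, 119.83780670166016), 81.69937896728516)
high 135 [[547. 138. 155.]
 [547. 135. 156.]
 [547. 133. 151.]
 [547. 130. 153.]
 [547. 127. 155.]
 [547. 124. 155.]
 [547. 122. 155.]
 [544. 141. 153.]
 [544. 138. 156.]
 [544. 135. 158.]
 [544. 133. 154.]
 [544. 130. 152.]]
sorter 0.97 [281.2, 176.9, 372.9, 258.4] 4186 73.85605805433102
((588.0003051757812, -179.10049438476562), (200.62608337402344, 250.8155059814453), 13.808197021484375)
high 124 [[ 597. -239.  118.]
 [ 597. -242.  120.]
 [ 597. -245.  119.]
 [ 594. -233.  121.]
 [ 594. -236.  121.]
 [ 594. -238.  124.]
 [ 594. -242.  120.]
 [ 594. -244.  122.]
 [ 592. -233.  110.]
 [ 591. -234.  116.]
 [ 591. -236.  121.]
 [ 591. -239.  120.]]
[[ 0.392  0.     0.92 ]
 [-0.92  -0.     0.392]
 [ 0.    -1.     0.   ]]
```

```bash
T='[1,254,750,80,0,0,1.023]'; python3 -m jog "[[1,254,750,80,0,0,1.023],[1,254,750,80,0,0,1.023],[1,254,750,80,0,0,1.023],[1,254,750,80,0,0,1.023],[1,254,750,80,0,0,1.023],[1,254,750,80,0,0,1.023],[1,254,750,80,0,0,1.023],[1,254,750,80,0,0,1.023],[1,254,750,80,0,0,1.023],[1,254,750,80,0,0,1.023],[1,254,750,80,0,0,1.023],[1,254,750,80,0,0,1.023],[1,254,750,80,0,0,1.023],[1,254,750,80,0,0,1.023],[1,254,750,80,0,0,1.023],[1,254,750,80,0,0,1.023],[1,254,750,80,0,0,1.023],[1,254,750,80,0,0,1.023],[1,254,750,80,0,0,1.023],[1,254,750,80,0,0,1.023]]"
python3 - <<'E'
from h import *
n="wrist";P=pose(n); s=readout.sense(); print(s["position"],R.from_quat(s["orientation"]).as_matrix()[:,0].round(3),s["joints"].round(2),s["time_s"])
im,d=cams.read_camera(n); cv2.imwrite("pics/w1.png",im); p=cloud(P,d)
for q,z in(("paddle_tip",155),("console",0)):
    for r in nets.spot_point(n,q)[:2]: print(q,r["p"],r["position"],ray(P,*r["position"],z).round())
z=p[...,2]; near=np.hypot(p[...,0]-520,p[...,1]-130)<90
k=near&(z>142)&(z<175); x=p[k]; print(k.sum(),np.nanpercentile(x,[2,50,98],axis=0).round())
k=near&(z>64)&(z<76); print(cv2.minAreaRect(p[k][:,:2].astype(np.float32)),np.median(z[k]))
E
```

```text
time_s: 2.47
position: [519.5, 134.1, 298.7]
orientation: [-0.705, 0.05, -0.05, 0.706]
ft_force: [0.2, 0.4, -0.1]
grip_width: 93.0
[519.49668874 134.0631658  298.73669438] [ 0.99  -0.141 -0.   ] [ 0.2  -0.2   1.62  0.    1.72  0.35] 2.4667
paddle_tip 0.69 [288.3, 184.9] [549. 122. 155.]
console 0.62 [248.1, 154.6] [508. 130.   0.]
626 [[534. 109. 143.]
 [542. 125. 154.]
 [551. 139. 158.]]
((508.25750732421875, 128.69717407226562), (118.8434066772461, 120.00593566894531), 81.96794128417969) 71.0830672305799
```

View pics/w1.png

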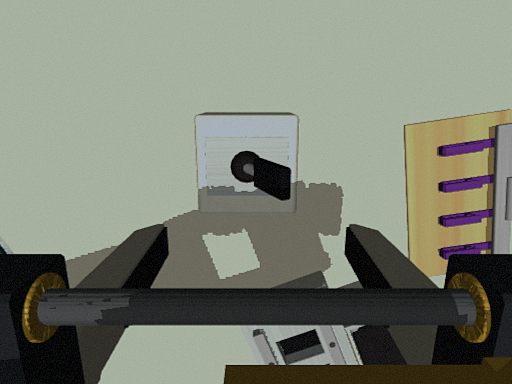

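```bash
python3 -m jog "[[1,2,-6,0,0,0,0],[1,2,-6,-40,0,0,0],[1,2,-6,-80,0,0,0],[1,2,-6,-120,0,0,0],[1,2,-6,-150,0,0,0],[1,2,-6,-168,0,0,0],[1,2,-6,-168,0,0,0]]" 20 && python3 -m jog "[[0.3,-5,1,0,0,0,0],[-0.1,-10,1,0,0,0,0],[-0.35,-15,2,0,0,0,0],[-0.35,-15,2,0,0,0,0],[-0.35,-15,2,0,0,0,0],[-0.35,-15,2,0,0,0,0],[-0.35,-15,2,0,0,0,0],[-0.35,-15,2,0,0,0,0],[-0.35,-15,2,0,0,0,0],[-0.35,-15,2,0,0,0,0]]"
python3 - <<'E'
from h import *
P=pose("wrist"); im,d=cams.read_camera("wrist"); cv2.imwrite("pics/w2.png",im); print(readout.sense()["time_s"])
E
```

```text
time_s: 3.2
position: [518.7, 121.0, 126.4]
orientation: [0.706, -0.053, 0.05, -0.705]
ft_force: [-0.1, 0.6, -2.0]
grip_width: 92.8
time_s: 4.03
position: [503.5, 123.0, 126.1]
orientation: [0.706, -0.054, 0.049, -0.704]
ft_force: [-0.4, 0.0, 0.2]
grip_width: 32.1
4.0833
```

View pics/w2.png

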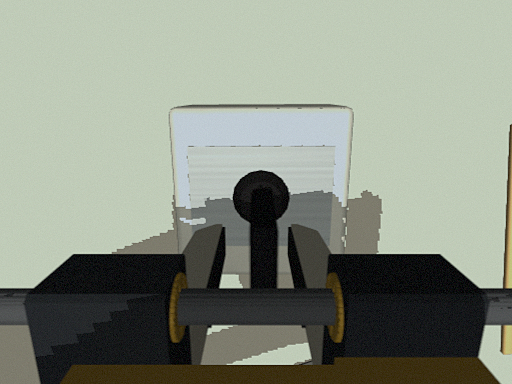

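The paddle stands upright at column 262, between the jaws (about 222 and 290) and clear of both. Next is the fin.

```bash
python3 -m jog "[[-0.35,0,0,40,0,0,0],[-0.35,0,0,80,0,0,0],[1,0,0,120,0,0,0],[1,64,-369,165,0,0,-1.185],[1,64,-369,165,0,0,-1.185],[1,64,-369,165,0,0,-1.185],[1,64,-369,165,0,0,-1.185],[1,64,-369,165,0,0,-1.185],[1,64,-369,165,0,0,-1.185],[1,64,-369,165,0,0,-1.185],[1,64,-369,165,0,0,-1.185],[1,64,-369,165,0,0,-1.185],[1,64,-369,165,0,0,-1.185],[1,64,-369,165,0,0,-1.185],[1,64,-369,165,0,0,-1.185],[1,64,-369,165,0,0,-1.185],[1,64,-369,165,0,0,-1.185]]"
python3 - <<'E'
from h import *
n="wrist";P=pose(n); s=readout.sense(); print(s["position"],R.from_quat(s["orientation"]).as_matrix()[:,0].round(3),s["joints"].round(2),s["time_s"])
im,d=cams.read_camera(n); cv2.imwrite("pics/w3.png",im); p=cloud(P,d)
for q,z in(("fin",100),("port",70)):
    for r in nets.spot_point(n,q)[:2]: print(q,r["p"],r["position"],ray(P,*r["position"],z).round())
z=p[...,2]; near=np.hypot(p[...,0]-568,p[...,1]+246)<60
k=near&(z>105)&(z<130); print(k.sum(),np.median(z[k]),cv2.minAreaRect(p[k][:,:2].astype(np.float32)))
n="top";P=pose(n);im,d=cams.read_camera(n);p=cloud(P,d);z=p[...,2]
k=(np.hypot(p[...,0]-505,p[...,1]-130)<60)&(z>120)&(z<180); print(k.sum(),np.median(p[k],axis=0))
E
```

```text
time_s: 5.5
position: [567.6, -244.8, 291.2]
orientation: [-0.556, 0.438, -0.433, 0.558]
ft_force: [-0.5, 0.2, -0.0]
grip_width: 92.9
[ 567.5652426  -244.78024847  291.21192043] [ 0.241 -0.971 -0.006] [-0.45 -0.01  1.46  0.    1.7   0.88] 5.5
fin 0.89 [261.8, 164.5] [ 571. -250.  100.]
port 0.63 [207.1, 161.3] [ 554. -190.   70.]
796 120.39639675254273 ((571.5231323242188, -249.29685974121094), (59.894004821777344, 13.174554824829102), 14.004669189453125)
62 [503.78942599 128.46561079 163.89668345]
```

View pics/w3.png

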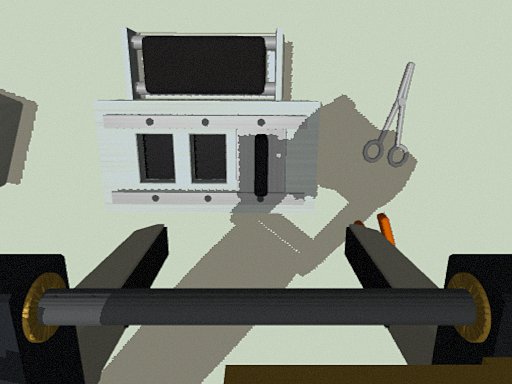

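The wrist view shows the fin at (262,164), with both ports open to its left. The top camera puts the paddle tip at z=164 over the console centre, so it is upright.

```bash
python3 -m jog "[[1,3,-4,-40,0,0,0],[1,3,-4,-80,0,0,0],[1,3,-4,-120,0,0,0],[1,3,-4,-160,0,0,0],[1,3,-4,-185,0,0,0],[1,3,-4,-195,0,0,0],[1,3,-4,-195,0,0,0]]" 20 && python3 -m jog "[[0,0,0,0,0,0,0],[-0.5,0,0,0,0,0,0],[-0.75,0,0,0,0,0,0],[-0.75,0,0,0,0,0,0],[-0.75,0,0,0,0,0,0],[-0.75,0,0,0,0,0,0],[-0.75,0,0,0,0,0,0],[-0.75,0,0,0,0,0,0],[-0.75,0,0,0,0,0,0]]"
```

```text
time_s: 6.28
position: [569.8, -248.6, 94.2]
orientation: [-0.556, 0.439, -0.433, 0.557]
ft_force: [-1.0, -0.1, 0.4]
grip_width: 93.2
time_s: 7.03
position: [569.8, -248.6, 94.2]
orientation: [-0.556, 0.439, -0.433, 0.557]
ft_force: [0.7, 0.8, 0.4]
grip_width: 38.0
```

```bash
python3 -m jog "[[-1,0,0,0,0,0,0],[-1,0,0,0,0,0,0],[-1,0,0,0,0,0,0],[-1,0,0,0,0,0,0],[-1,0,0,0,0,0,0],[-1,0,0,0,0,0,0]]" 15
```

```text
time_s: 7.53
position: [569.8, -248.6, 94.1]
orientation: [-0.556, 0.439, -0.433, 0.557]
ft_force: [-0.1, 0.2, -0.7]
grip_width: 14.1
```

Gripped the fin, 14.1 mm wide as expected. Sliding it 60 mm along the sorter's +y.

```bash
python3 -m jog "[[-1,-2.4,9.7,0,0,0,0],[-1,-4.8,19.4,0,0,0,0],[-1,-7.2,29.1,0,0,0,0],[-1,-9.6,38.8,0,0,0,0],[-1,-12,48.5,0,0,0,0],[-1,-14.5,58.2,0,0,0,0],[-1,-14.5,58.2,0,0,0,0],[-1,-14.5,58.2,0,0,0,0],[-1,-14.5,58.2,0,0,0,0]]" 25
```

```text
time_s: 8.28
position: [555.4, -189.9, 94.2]
orientation: [-0.556, 0.439, -0.433, 0.557]
ft_force: [5.2, 2.1, -3.3]
grip_width: 13.8
```

```bash
python3 -m jog "[[-0.3,0,0,0,0,0,0],[-0.3,0,0,0,0,0,0],[-0.3,0,0,0,0,0,0],[-0.3,0,0,0,0,0,0],[-0.3,0,0,0,0,0,0],[-0.3,0,0,20,0,0,0],[-0.3,0,0,50,0,0,0],[-0.3,0,0,90,0,0,0],[-0.3,0,0,130,0,0,0],[-0.3,0,0,170,0,0,0],[-0.3,14,-58,197,0,0,0],[-0.3,14,-58,197,0,0,0],[-0.3,14,-58,197,0,0,0],[-0.3,14,-58,197,0,0,0]]"
python3 - <<'E'
from h import *
n="wrist";P=pose(n); s=readout.sense(); print(s["position"],s["time_s"],s["ft_force"])
im,d=cams.read_camera(n); cv2.imwrite("pics/w4.png",im); p=cloud(P,d)
z=p[...,2]; near=np.hypot(p[...,0]-557,p[...,1]+191)<60
k=near&(z>105)&(z<130); b=cv2.minAreaRect(p[k][:,:2].astype(np.float32)); c=np.array(b[0]); print(b,"travel",(c-[571.5,-249.3])@[-.241,.971])
n="top";P=pose(n);im,d=cams.read_camera(n);p=cloud(P,d);z=p[...,2]
k=(np.hypot(p[...,0]-505,p[...,1]-130)<60)&(z>120)&(z<180); print(k.sum(),np.median(p[k],axis=0))
E
```

```text
time_s: 9.45
position: [569.4, -248.7, 291.1]
orientation: [-0.556, 0.439, -0.433, 0.557]
ft_force: [0.5, -0.6, 0.2]
grip_width: 32.7
[ 569.44039069 -248.74823857  291.12310496] 9.45 [ 0.54268246 -0.55510978  0.20658326]
((557.3790893554688, -191.1344757080078), (59.58139419555664, 14.2479829788208), 13.622974395751953) travel 59.88186355285645
63 [503.79934817 127.24626157 163.85935259]
```

View pics/w4.png

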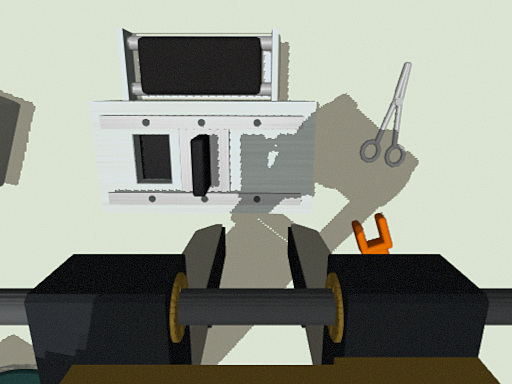

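The shutter covers the middle port, with the fin at (202,165), and the second port at (153,158) is open. Measured travel is 59.9 mm, and the paddle is still upright.

```bash
python3 -c "from cell import hand_in; print(hand_in())"
```

```text
the job is handed in; nothing more can be done
None
```

The clamp sorter is shut down, and I handed the job in at about 9.6 s of the 42 s allowed. `hand_in()` reports no verdict.

- **Paddle:** I lowered the open jaws around the leaning paddle and closed them part-way over the console's centre, which brought it upright to off. The last top-camera check put its tip at z ≈ 164 mm over the console's centre, which is the upright height.
- **Shutter:** I then gripped the fin, slid it 60 mm along the sorter's +y and let go. The wrist camera measured 59.9 mm of travel. In the last picture the plate covers the middle port and the second port is open.
- **Clearance:** The arm ended about 290 mm above the counter, and the wrist force was close to zero.
- **Bystanders:** I kept the arm away from them. The forceps and the cap remover looked undisturbed in the last wrist picture. I did not measure the positions of any bystanders at the end.

No checks failed. Two first estimates were a few millimetres off the close-up readings (paddle tip and fin), and I corrected the fin position before gripping.

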